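# Lay the reference tile on the sloping viewing stand and let it slide home

## Robot

A 6-joint arm with a two-finger parallel gripper is mounted at the origin on the work surface; the furniture and walls round the work are solid. World frame = base frame: x ahead of the robot, y to its left, z up, the work surface at z = 0. Lengths are in m, angles in rad, forces in N, time in s.
With the tool pointing down it reaches from about 0.25 to 0.775 m from the base axis. Payload 4 kg.
Tool frame: the origin (TCP) lies midway between the tips of the shut fingers; the grasp point (between the pads) lies 19 mm behind it; z points along the fingers, y is the line along which they close (so a half turn about z gives the same grasp; the last joint's range is limited). The gripper opens to 94 mm and grips with 3 to 60 N. Pads are 16 mm wide; open, the fingers measure 119 mm over their backs; the gripper's body (75 mm by 177 mm) begins 78 mm behind the grasp point.
Start: joints at [1.005, 0.087, 1.371, -0, 1.684, -0.103], TCP at [0.246, 0.492, 0.206] pointing down, gripper open.
Joint ranges: [-3.1, 3.1], [-0.76, 2.03], [0.27, 2.55], [-1.08, 4.22], [0.17, 2.65], [-2.57, 2.57]. Speed limits (rad/s): [2.79, 2.79, 3.14, 3.14, 3.14, 3.14].

## Interface

Orientations are given as a unit quaternion [w, x, y, z].
In Python, from cell import ctrl, viewer gives the robot as it stands (ctrl), with the cameras (viewer).
- The arm moves only by the shell command python3 drive.py [FORCE], which reads ROWS from standard input. ROWS is a JSON list of rows, 1 to 8 of them, each an object with the fields aperture (the opening from 0.0 (shut) to 1.0 (fully open)), tx, ty, tz (the shift in a scale on which 1.0 is 0.5 m), drx, dry, drz (a rotation vector in a scale on which 1.0 is pi/2 rad); a field left out counts as zero (the opening has to be given); each row shifts and turns the commanded pose from where the row before left it, along the tool's axes as they then stand; what a row does not reach is not made up. A row lasts 1/8 s, in which the tool goes at most 0.0625 m and 0.188 rad, less where a joint would pass 70% of its speed; a pose out of reach is approached as far as the arm can. The fingers move at their own pace and stop on an object; FORCE is the grip in N (left out, the last holds). Time passes only in rows, so rows that do not move let the fingers close. It prints the time, the measured TCP pose, the force, the opening and the grip force at its end. Input that does not fit is refused with a message, and nothing moves.
- ctrl.get_obs(): the state, without advancing time (a new reading comes with each control period).
- viewer.grab_frame(name): name is "side" or "top" or "wrist"; returns the picture (400x640x3 uint8, red, green, blue); there is no depth.
- viewer.calibration(name): a dict with "mtx" (3x3 intrinsics, pixels), "world_to_cam" (4x4, takes a point from world to camera coordinates). Camera axes: x right, y down, z forward; pixel columns grow to the right and rows downward; lengths in m; the calibration is good to about 2 mm. The wrist camera is an equidistant fisheye: a pixel r from the principal point sees the ray r / f radians off the axis. A picture is of the moment at which its call begins: read the wrist's pose just before it. calibration takes no time and is no camera call; for the wrist camera it gives the pose at the moment of the call.
- ctrl.sign_off(): hands the job in; it is judged then, once.
The state is a dict: "t": time; "qpos": joint angles; "dq": joint speeds; "tau": joint torques, N m; "ee_pos": TCP position; "tool_rot": TCP orientation; "contact_force": force on the tool from outside, world axes, zero at the start; "wrist_torque": the same for the moment, N m; "width": opening from 0.0 (shut) to 1.0 (fully open); "grip_force": force on a finger pad.
Only numpy, scipy, OpenCV 4.12 (cv2) and the standard library are available. Lean on these libraries where they do the work, as an engineer would, in place of code of your own. Each camera call takes 0.05 s, during which the arm holds its last target. There are 200 camera calls.

## Task

Pick up the tile holder by its bar handle and lay it flat on the sloping deck of the viewing stand, handle pointing down the slope, a good 4 cm up the slope from where it will end and clear of both fences. Then let go, so that it slides down by its own weight and comes to rest in the corner between the two fences; do not carry, push or touch it there. Leave the sample cup that stands near the stand where it is.

Things in the scene. Friction and masses are not known exactly. Their poses are not given: they have to be found in the camera images.
- tile_holder: Grey holder, thin white disc let into its top. Foot 70 mm square, 10 mm thick; origin at its underside centre, z up; corners on its +-x and +-y axes, 49.5 mm out. Bar handle on top along the x diagonal: 60 mm long (x), 16 wide (y), z = 10 to 39 mm; grip it across y. Same after a half turn. 0.11 to 0.22 kg. Starts flat on the worktop, which is its z = 0.
- deck: Polished aluminium deck of the fixed viewing stand: 120 mm square plate, corner lowest, sloping 30 degrees. Origin on its upper face, where the holder's underside centre lies when home, 55 mm above the worktop. x up the slope, y level across, z square to the face. Face spans x = -61 to +109 mm, y = +-85 mm at x = +24. The holder slides on it by itself (friction 0.14 to 0.22).
- corner (a point): Where the inner faces of the two steel fences would meet, on the deck's face: deck x = -49.5 mm, y = 0. The fences run from here up the two lower edges at 45 degrees either side of deck x, a 90 degree V, each 62 mm long, starting 7 mm off, 8 mm thick, 12 mm high above the deck. Home, the holder's foot touches both and its handle lies along deck x.
- partition (a point): A fixed point on the worktop at the foot of the tall, solid booth partition to the robot's right. The partition's face is an upright plane through this point, running forward and back along a line turned 15 degrees to the left of the robot's +x; it rises 1.45 m above the worktop. Keep the gripper and the arm to the left of it.
- sample_cup: Clear sample cup with brown paste, near the stand on the robot's side, 46 mm wide, 45 mm high, origin at the centre of its underside. Leave it alone.

How it is judged:
By the outcome, as a careful person would: the job done as asked, in the order asked, and still so for the second after the job is handed in, with the robot touching nothing.
It also fails if it takes over 38 s, if anything falls off the work surface, if the arm or the gripper's body presses on something with over 40 N, if the wrist force passes 120 N, or if a joint passes its speed limit or range.

## Working session

There is one attempt and no reset: what is moved stays moved. The work goes in short steps, Python scripts to look and compute and a shell command to move; the robot and the scene stay as the last step left them, time stands still between calls to the robot, and variables do not carry over. Pictures are saved under pics/ and viewed, at most 10 in all, crops included, and the job is handed in when it is done.

```bash
ls; mkdir -p pics
python3 - <<'E'
from cell import ctrl, viewer
import cv2
o=ctrl.get_obs();print(o)
for n in("side","top","wrist"):
    c=viewer.calibration(n);print(n,c)
    cv2.imwrite(f"pics/{n}0.png",viewer.grab_frame(n)[:,:,::-1])
a=[cv2.imread(f"pics/{n}0.png") for n in("side","top")]
E
```

```text
cell.py
drive.py
pics
{'t': 0.0, 'qpos': array([ 1.00488910e+00,  8.79448096e-02,  1.37223221e+00,  2.99028007e-05,
        1.68363403e+00, -1.03143126e-01]), 'dq': array([ 0.00077352, -0.00105246,  0.00166433,  0.00109012,  0.00074269,
       -0.00079607]), 'tau': array([-6.85026152e-04, -3.40173411e+01, -3.02433479e+01,  7.15673435e-02,
        3.28536972e-02, -1.75770992e-04]), 'ee_pos': array([0.24524927, 0.49167266, 0.20432096]), 'tool_rot': array([-3.78208317e-04,  2.29321197e-01,  9.73350172e-01, -1.04283603e-03]), 'contact_force': array([-0.93017446, -1.33769073,  0.22682314]), 'wrist_torque': array([ 0.02604224,  0.0762319 , -0.05701712]), 'grip_force': 0.0, 'width': 1.0003429046760623}
side {'mtx': array([[483.28868769,   0.        , 313.56436299],
       [  0.        , 483.28868769, 202.51172257],
       [  0.        ,   0.        ,   1.        ]]), 'world_to_cam': array([[-0.21158387,  0.97725793,  0.01411366, -0.10997174],
       [ 0.62073739,  0.14552056, -0.77039526, -0.21985885],
       [-0.75492871, -0.15424233, -0.63741034,  1.41531439],
       [ 0.        ,  0.    
[... 194 characters left out ...]
   ]]), 'world_to_cam': array([[-0.00773274, -0.99995859, -0.00479874,  0.18448333],
       [-0.99782714,  0.00803009, -0.06539511,  0.39726268],
       [ 0.06543094,  0.00428263, -0.99784791,  1.04251702],
       [ 0.        ,  0.        ,  0.        ,  1.        ]])}
wrist {'mtx': array([[309.70691629,   0.        , 319.51649306],
       [  0.        , 309.70691629, 200.62705179],
       [  0.        ,   0.        ,   1.        ]]), 'world_to_cam': array([[ 0.44735649,  0.89435247, -0.00241544, -0.54950156],
       [ 0.8647536 , -0.43185884,  0.25631847, -0.02637948],
       [ 0.22819592, -0.11675449, -0.96658937,  0.39126457],
       [ 0.        ,  0.        ,  0.        ,  1.        ]])}
```

View pics/top0.png

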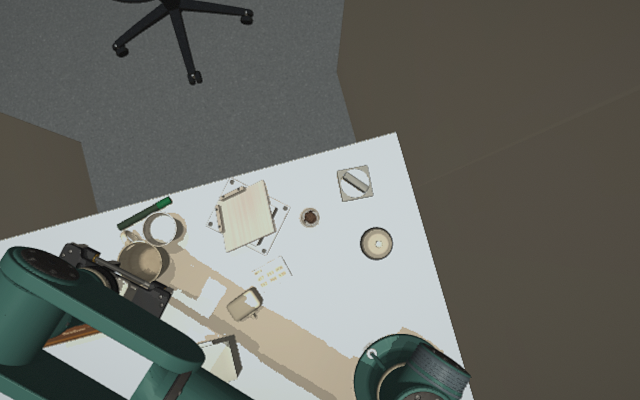

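View pics/side0.png

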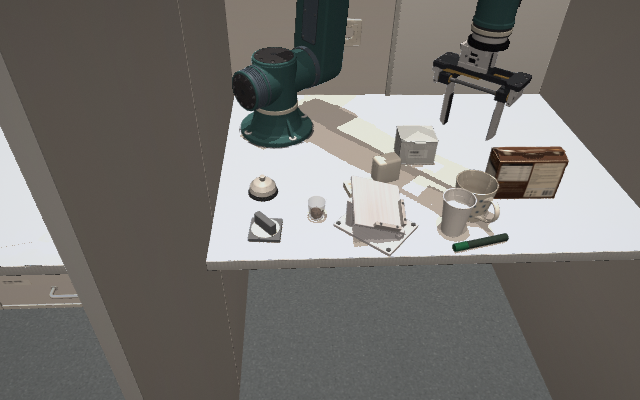

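The top view shows the holder near (355,183), the stand near (247,215), the cup at (310,217), a bell at (376,243) and mugs at (145,255) and (162,228). In the side view the holder is at (266,228), the stand at (376,215) and the cup at (317,209). I'll enlarge both.

Run:
```python
import cv2
t=cv2.imread("pics/top0.png")[160:290,195:395]; s=cv2.imread("pics/side0.png")[165:260,240:420]
cv2.imwrite("pics/tc.png",cv2.resize(t,None,fx=4,fy=4,interpolation=cv2.INTER_CUBIC))
cv2.imwrite("pics/sc.png",cv2.resize(s,None,fx=4.4,fy=4.4,interpolation=cv2.INTER_CUBIC))
```

```text
(no output)
```

View pics/tc.png

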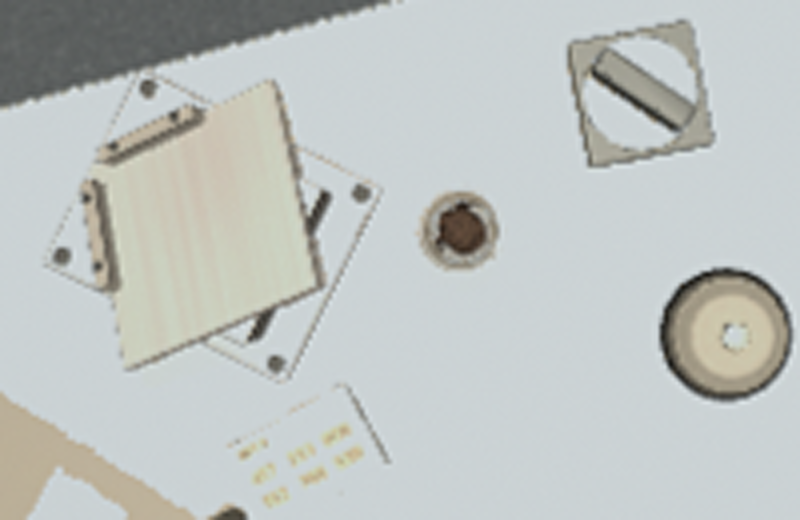

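View pics/sc.png

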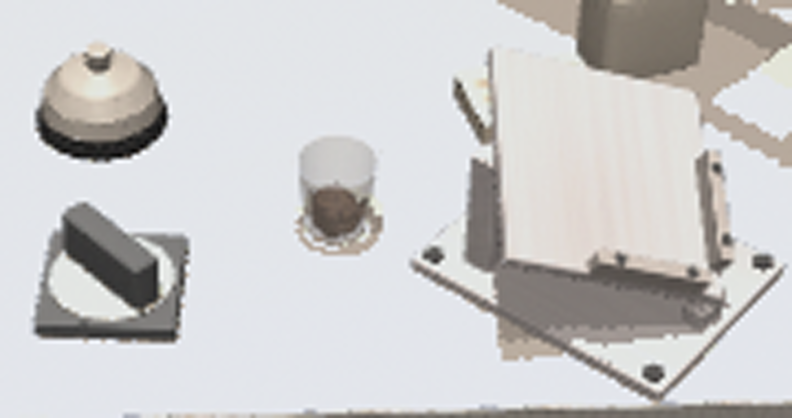

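The crops show these points (crop pixels, top / side):
- **Holder foot-top corners, top:** (570,43), (690,20), (715,140), (592,165). The handle runs (605,60)-(689,113).
- **Deck, top:** the low corner is near (97,155) and the high corner is (322,286). The side view shows the low corner at lower right.

Next I fit both poses from the two views.

```bash
cat > h.py <<'E'
import numpy as np
from cell import ctrl, viewer
from scipy.optimize import least_squares
from scipy.spatial.transform import Rotation as R
def proj(n,P):
    c=viewer.calibration(n);q=np.atleast_2d(P)@c["world_to_cam"][:3,:3].T+c["world_to_cam"][:3,3]
    q=q@c["mtx"].T;return q[:,:2]/q[:,2:]
T=lambda p:(np.array(p)+.5)/4-.5+[195,160]
S=lambda p:(np.array(p)+.5)/4.4-.5+[240,165]
E
python3 - <<'E'
from h import *
f=.0495
Hm=np.array([[f,0,.01],[-f,0,.01],[0,f,.01],[0,-f,.01],[.03,0,.039],[-.03,0,.039]])
Ht=T([(570,43),(715,140),(592,165),(690,20),(605,60),(688,114)])
Hs=S([(182,331),(62,236),(188,235),(35,325),(146,269),(76,208)])
Dm=np.array([[-.061,0,0],[.109,0,0],[.024,.085,0],[.024,-.085,0]])
Dt=T([(95,155),(322,286),(272,80),(125,370)])
Ds=S([(712,287),(493,50),(505,262),(700,95)])
def fit(m,t,s,tilt,x0,name):
    def pose(p):
        Rm=(R.from_euler('z',p[3])*R.from_euler('y',-tilt)).as_matrix(); return m@Rm.T+p[:3]
    r=lambda p:np.r_[(proj("top",pose(p))-t).ravel(),(proj("side",pose(p))-s).ravel()]
    o=least_squares(r,x0,loss='soft_l1');print(name,o.x.round(4),np.degrees(o.x[3]),"rms",np.sqrt(np.mean(r(o.x)**2)));print(r(o.x).reshape(-1,2).round(1).tolist());return o.x
fit(Hm,Ht,Hs,0,[.45,0,0,.9],"holder")
fit(Dm,Dt,Ds,np.radians(30),[.4,.2,.055,-2],"deck")
fit(np.array([[0,0,.045],[0,0,0]]),T([(460,229),(462,231)]),S([(338,157),(338,230)]),0,[.4,.1,0,0],"cup")
# partition: point on table edge bottom in both views
o=least_squares(lambda p:(proj("top",[p[0],p[1],0])-[[397,133]]).ravel(),[.5,0]);print(o.x)
o=least_squares(lambda p:(proj("top",[p[0],p[1],0])-[[470,400]]).ravel(),[.5,0]);print(o.x)
E
```

```text
holder [ 0.4327  0.0964 -0.0029  0.9689] 55.515261577609095 rms 0.8843409003714279
[[-1.2, 0.0], [-0.3, 0.6], [-0.6, 0.4], [-0.3, -0.2], [-2.0, -0.9], [0.4, 1.1], [-1.4, 0.1], [-2.3, -0.8], [-0.2, 0.4], [-0.4, 0.4], [0.5, -0.3], [-1.0, 0.1]]
deck [ 0.3705  0.3493  0.0513 -2.0502] -117.47036920193909 rms 1.2912445428303148
[[-0.5, 2.2], [-1.0, 0.2], [0.8, -0.4], [-0.1, -0.5], [2.0, 3.7], [-0.8, -0.7], [-0.4, -0.1], [-0.9, -0.2]]
cup [ 0.357   0.1958 -0.0014  0.    ] 0.0 rms 0.41797696797332856
[[-0.1, 0.0], [-0.2, 0.0], [-0.0, 0.7], [-0.4, -0.8]]
[ 0.54479975 -0.00105359]
[-0.04051251 -0.14790128]
```

Run:
```python
from h import *
q=1.005;r=np.array([np.sin(q),-np.cos(q)])
for z in(.1,.15,.2):
  for L in(0,.06,.09,.12): print(z,L,proj("top",[*(r*L),z]).round(),proj("side",[*(r*L),z]).round())
```

```text
0.1 0 [[410. 397.]] [[275.  96.]]
0.1 0.06 [[426. 371.]] [[258. 103.]]
0.1 0.09 [[434. 358.]] [[250. 107.]]
0.1 0.12 [[442. 345.]] [[241. 111.]]
0.15 0 [[415. 407.]] [[274.  80.]]
0.15 0.06 [[432. 379.]] [[257.  87.]]
0.15 0.09 [[440. 365.]] [[248.  90.]]
0.15 0.12 [[448. 351.]] [[239.  94.]]
0.2 0 [[421. 417.]] [[273.  62.]]
0.2 0.06 [[438. 388.]] [[256.  69.]]
0.2 0.09 [[447. 373.]] [[247.  72.]]
0.2 0.12 [[456. 358.]] [[238.  76.]]
```

Run:
```python
import cv2,numpy as np
t=cv2.imread("pics/top0.png")[280:400,320:520]; s=cv2.imread("pics/side0.png")[30:150,210:360]
a=cv2.resize(t,None,fx=2.2,fy=3*.74,interpolation=cv2.INTER_CUBIC);b=cv2.resize(s,None,fx=2.2,fy=2.22)
cv2.imwrite("pics/b.png",np.hstack([a,b]))
```

```text
(no output)
```

View pics/b.png

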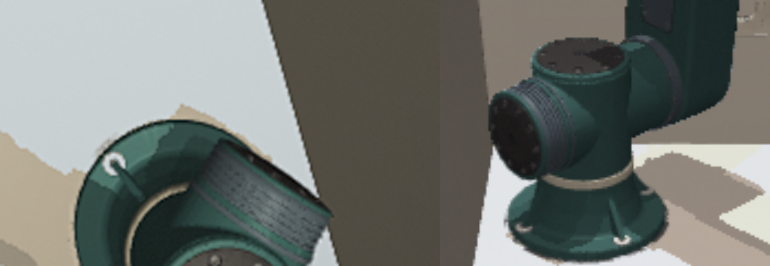

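The base shoulder cap sticks out about 0.095 m, against 0.142 m to the wall, so there is room. Moving above the holder.

The rows are not in the units I measure in: shifts go in shares of 0.5 m and turns go in shares of pi/2 rad. I convert before sending: -0.043 m / 0.5 = -0.086, -0.0338 m / 0.5 = -0.0676.

```bash
echo '[{"aperture":1, "tx":-0.086, "ty":-0.0676}, {"aperture":1, "tx":-0.086, "ty":-0.0676}, {"aperture":1, "tx":-0.086, "ty":-0.0676}, {"aperture":1, "tx":-0.086, "ty":-0.0676}, {"aperture":1, "tx":-0.086, "ty":-0.0676}, {"aperture":1, "tx":-0.086, "ty":-0.0676}, {"aperture":1, "tx":-0.086, "ty":-0.0676}, {"aperture":1, "tx":-0.086, "ty":-0.0676}]' | python3 drive.py; echo '[{"aperture":1, "drz":0.1146}, {"aperture":1, "drz":0.1146}, {"aperture":1, "drz":0.1146}, {"aperture":1, "drz":0.1146}, {"aperture":1, "drz":0.1146}, {"aperture":1, "drz":0.1146}, {"aperture":1, "drz":0.1146}, {"aperture":1, "drz":0.1146}]' | python3 drive.py; echo '[{"aperture":1, "drz":0.1146}, {"aperture":1, "drz":0.0573}, {"aperture":1}, {"aperture":1}]' | python3 drive.py
python3 - <<'E'
from h import *
import cv2
o=ctrl.get_obs();print(o['t'],o['qpos'].round(3),o['ee_pos'],o['contact_force'])
q=o['tool_rot'];M=R.from_quat([*q[1:],q[0]]).as_matrix();print(M.round(3), np.degrees(np.arctan2(M[1,1],M[0,1])))
c=viewer.calibration("wrist");np.savez("w1.npz",**c)
a=viewer.grab_frame("wrist");b=viewer.grab_frame("side")
cv2.imwrite("pics/w1.png",a[:,:,::-1])
cv2.imwrite("pics/ws.png",cv2.resize(np.vstack([a,b])[:,:,::-1],None,fx=.75,fy=.75,interpolation=cv2.INTER_AREA))
E
```

```text
t: 1.15
ee_pos: [0.433, 0.095, 0.2053]
tool_rot: [0.0, 0.229, 0.973, 0.0]
contact_force: [0.2, 0.4, -0.6]
width: 1.002
grip_force: 0.0
t: 2.15
ee_pos: [0.4324, 0.0966, 0.2051]
tool_rot: [-0.0, 0.816, 0.578, -0.0]
contact_force: [-0.1, -0.2, 0.8]
width: 0.999
grip_force: 0.0
t: 2.65
ee_pos: [0.4325, 0.0966, 0.2053]
tool_rot: [-0.0, 0.885, 0.466, -0.0]
contact_force: [0.0, 0.4, 0.7]
width: 1.003
grip_force: 0.0
2.65 [ 0.092 -0.153  1.605  0.     1.691  0.692] [0.43254776 0.09661959 0.205329  ] [0.04660043 0.36136208 0.74459989]
[[ 0.565  0.825 -0.   ]
 [ 0.825 -0.565  0.   ]
 [-0.    -0.    -1.   ]] -34.414733284990824
```

View pics/ws.png

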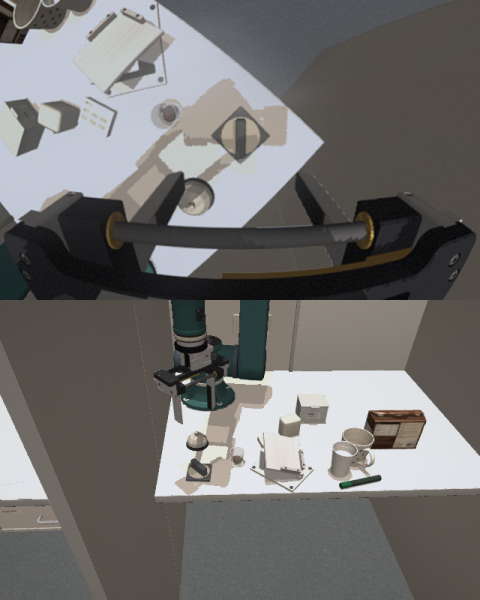

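The wrist view (scaled by 0.75) shows the holder at (240,135) with its handle along the image vertical, and the stand at (118,50). The side view shows the gripper clear of the wall. I'll enlarge the wrist image to refine both poses.

Run:
```python
import cv2,numpy as np
t=cv2.imread("pics/w1.png");k=dict(interpolation=cv2.INTER_CUBIC)
cv2.imwrite("pics/w1c.png",np.hstack([cv2.resize(t[130:230,270:370],(400,520)[:1]*2,**k),cv2.resize(t[5:135,90:220],(400,400),**k)]))
```

```text
(no output)
```

View pics/w1c.png

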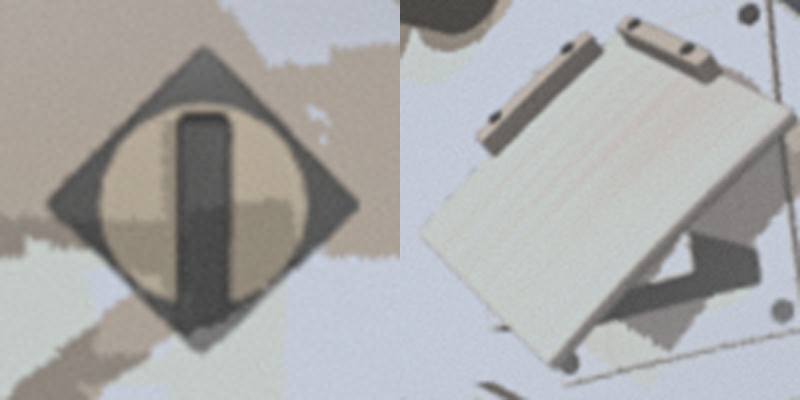

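In the wrist crop, the holder corners are (48,203), (360,204), (203,45), (202,353). The deck corners are (422,232), (795,112), (553,362), and the inner fence faces meet near (618,37). Joint fit of the three views:

```bash
cat > fit.py <<'E'
from h import *
W=np.load("w1.npz")
def fish(P,W=W):
    q=P@W["world_to_cam"][:3,:3].T+W["world_to_cam"][:3,3];r=np.hypot(q[:,0],q[:,1]);th=np.arctan2(r,q[:,2])
    return (q[:,:2]/r[:,None]*th[:,None])*W["mtx"][0,0]+W["mtx"][:2,2]
A=lambda p:(np.array(p)+.5)/4-.5+[270,130]
B=lambda p:(np.array(p)-[400,0]+.5)/(400/130)-.5+[90,5]
f=.0495
Hm=np.array([[f,0,.01],[-f,0,.01],[0,f,.01],[0,-f,.01],[.03,0,.039],[-.03,0,.039]])
hv=[("top",[0,1,2,3,4,5],T([(570,43),(715,140),(592,165),(690,20),(605,60),(688,114)])),
 ("side",[0,1,2,3,4,5],S([(182,331),(62,236),(188,235),(35,325),(146,269),(76,208)])),
 ("w",[0,2,3],A([(203,45),(48,203),(360,204)]))]
Dm=np.array([[-.0495,0,0],[.109,0,0],[.024,.085,0],[.024,-.085,0]])
dv=[("top",[1,2,3],T([(322,286),(272,80),(125,370)])),
 ("side",[1,2,3],S([(493,50),(505,262),(700,95)])),
 ("w",[0,1,2,3],B([(618,37.5),(553,362),(795,112),(422,232)]))]
def fit(m,vs,tilt,x0,name):
    def pose(p):return m@(R.from_euler('z',p[3])*R.from_euler('y',-tilt)).as_matrix().T+p[:3]
    P=lambda n,X:fish(X) if n=="w" else proj(n,X)
    r=lambda p:np.concatenate([(P(n,pose(p)[i])-t).ravel() for n,i,t in vs])
    o=least_squares(r,x0,loss='soft_l1');print(name,o.x.round(4),np.degrees(o.x[3]).round(2));print(r(o.x).reshape(-1,2).round(1).tolist());return o.x
if __name__=="__main__":
    for s in ([0,1,2],[2],[0,1]):
        fit(Hm,[hv[i] for i in s],0,[.43,.1,0,.97],"holder"+str(s));fit(Dm,[dv[i] for i in s],np.radians(30),[.37,.35,.05,-2.05],"deck"+str(s))
E
python3 fit.py
```

```text
holder[0, 1, 2] [ 0.4332  0.0964 -0.0028  0.967 ] 55.4
[[-1.2, -0.3], [-0.3, 0.4], [-0.7, 0.1], [-0.3, -0.5], [-2.0, -1.2], [0.4, 0.9], [-1.5, 0.2], [-2.4, -0.7], [-0.2, 0.5], [-0.5, 0.6], [0.4, -0.1], [-1.0, 0.2], [-0.2, -0.1], [-1.2, 0.3], [0.2, 0.3]]
deck[0, 1, 2] [ 0.3711  0.3512  0.0507 -2.0416] -116.98
[[-1.7, -0.4], [-0.3, -0.9], [-0.6, -0.7], [-0.2, -0.0], [0.6, 0.7], [-0.4, 0.2], [0.9, 2.3], [-1.1, 0.8], [0.3, -0.2], [-0.5, 0.4]]
holder[2] [ 0.4333  0.0956 -0.0086  0.9689] 55.51
[[0.2, 0.2], [-0.2, 0.0], [-0.0, -0.2]]
deck[2] [ 0.3709  0.3524  0.0489 -2.0386] -116.8
[[0.9, 2.1], [-0.7, -0.1], [0.1, -0.8], [-0.1, 0.1]]
holder[0, 1] [ 0.4327  0.0964 -0.0029  0.9689] 55.52
[[-1.2, 0.0], [-0.3, 0.6], [-0.6, 0.4], [-0.3, -0.2], [-2.0, -0.9], [0.4, 1.1], [-1.4, 0.1], [-2.3, -0.8], [-0.2, 0.4], [-0.4, 0.4], [0.5, -0.3], [-1.0, 0.1]]
deck[0, 1] [ 0.3698  0.3502  0.0502 -2.0437] -117.1
[[-1.3, 0.4], [0.2, -0.2], [-0.1, -0.1], [-0.5, -0.3], [0.2, 0.3], [-0.8, 0.0]]
```

Scaled: 0.04 m / 0.5 = 0.08, 0.02 m / 0.5 = 0.04.

```bash
echo '[{"aperture":1, "ty":0.0016, "tz":0.08}, {"aperture":1, "tz":0.08}, {"aperture":1, "tz":0.08}, {"aperture":1, "tz":0.06}, {"aperture":1, "tz":0.04}, {"aperture":1, "tz":0.024}, {"aperture":1, "tz":0.02}, {"aperture":1}]' | python3 drive.py 30; echo '[{"aperture":0.5}, {"aperture":0.2}, {"aperture":0}, {"aperture":0}, {"aperture":0}, {"aperture":0}]' | python3 drive.py 30
```

```text
t: 3.75
ee_pos: [0.4331, 0.0962, 0.0132]
tool_rot: [-0.0, 0.885, 0.466, -0.0]
contact_force: [-0.4, 0.6, 0.1]
width: 1.001
grip_force: 0.0
t: 4.5
ee_pos: [0.4333, 0.0962, 0.0135]
tool_rot: [-0.0, 0.885, 0.466, 0.0]
contact_force: [-0.1, -0.2, -0.2]
width: 0.399
grip_force: 0.0
```

```bash
echo '[{"aperture":0}, {"aperture":0}, {"aperture":0}, {"aperture":0}, {"aperture":0}, {"aperture":0}]' | python3 drive.py 30
```

```text
t: 5.25
ee_pos: [0.4333, 0.0962, 0.0134]
tool_rot: [-0.0, 0.885, 0.466, -0.0]
contact_force: [0.6, 0.1, -0.5]
width: 0.171
grip_force: 30.0
```

Scaled: -0.05 m / 0.5 = -0.1, -0.03 m / 0.5 = -0.06.

```bash
echo '[{"aperture":0, "tz":-0.06}, {"aperture":0, "tz":-0.1}, {"aperture":0, "tz":-0.1}, {"aperture":0, "tz":-0.1}, {"aperture":0, "tz":-0.06}, {"aperture":0}]' | python3 drive.py
cat > goal.py <<'E'
from h import *
import sys
hgt=float(sys.argv[1])
D=np.array([.371,.351,.0545]);RD=(R.from_euler('z',-117,degrees=True)*R.from_euler('y',-30,degrees=True)).as_matrix()
G=RD@np.diag([-1,1,-1.]);
o=ctrl.get_obs();q=o['tool_rot'];M=R.from_quat([*q[1:],q[0]]).as_matrix()
Pd=RD.T@(o['ee_pos']-D);print("t",o['t'],"tcp in deck mm",(Pd*1e3).round(1),"F deck",(RD.T@o['contact_force']).round(2),"width",o['width'],o['qpos'].round(2))
g=D+RD@[.048,0,.0134+hgt]
print("goal",g,"d tool",(M.T@(g-o['ee_pos'])).round(4),"d goalaxes",(G.T@(g-o['ee_pos'])).round(4),"rotvec tool",R.from_matrix(M.T@G).as_rotvec().round(4))
E
python3 goal.py .06
```

```text
t: 6.0
ee_pos: [0.4347, 0.0963, 0.226]
tool_rot: [0.001, 0.885, 0.466, 0.003]
contact_force: [0.3, -0.4, -1.0]
width: 0.171
grip_force: 30.0
t 6.0 tcp in deck mm [257.2 172.4  49.5] F deck [-0.29  0.45 -0.97] width 0.17101387015718808 [ 0.09 -0.16  1.57  0.    1.73  0.69]
goal [0.36878942 0.34666149 0.14206626] d tool [ 0.1687 -0.1964  0.0837] d goalaxes [ 0.2092 -0.1724 -0.0239] rotvec tool [-0.0298 -0.5263 -0.129 ]
```

Scaled: -0.0327 m / 0.5 = -0.0654, 0.028 m / 0.5 = 0.056.

```bash
echo '[{"aperture":0, "tx":0.056, "ty":-0.0654}, {"aperture":0, "tx":0.056, "ty":-0.0654}, {"aperture":0, "tx":0.056, "ty":-0.0654}, {"aperture":0, "tx":0.056, "ty":-0.0654}, {"aperture":0, "tx":0.056, "ty":-0.0654}, {"aperture":0, "tx":0.056, "ty":-0.0654}, {"aperture":0}]' | python3 drive.py; echo '[{"aperture":0, "drx":-0.0032, "dry":-0.0558, "drz":-0.0137}, {"aperture":0, "drx":-0.0032, "dry":-0.0558, "drz":-0.0137}, {"aperture":0, "drx":-0.0032, "dry":-0.0558, "drz":-0.0137}, {"aperture":0, "drx":-0.0032, "dry":-0.0558, "drz":-0.0137}, {"aperture":0, "drx":-0.0032, "dry":-0.0558, "drz":-0.0137}, {"aperture":0, "drx":-0.0032, "dry":-0.0558, "drz":-0.0137}, {"aperture":0}]' | python3 drive.py; python3 goal.py .06
```

```text
t: 6.88
ee_pos: [0.3648, 0.3471, 0.2202]
tool_rot: [0.0, 0.884, 0.468, -0.003]
contact_force: [0.7, -0.9, -1.2]
width: 0.167
grip_force: 30.0
t: 7.75
ee_pos: [0.3669, 0.3451, 0.2201]
tool_rot: [0.135, 0.822, 0.505, -0.226]
contact_force: [-0.2, -0.1, -0.7]
width: 0.17
grip_force: 30.0
t 7.75 tcp in deck mm [ 88.9  -0.9 139.8] F deck [-0.21 -0.16 -0.73] width 0.17038687841420083 [ 0.76  0.37  1.09 -0.2   2.17  1.15]
goal [0.36878942 0.34666149 0.14206626] d tool [0.0415 0.0014 0.0661] d goalaxes [0.0409 0.0009 0.0664] rotvec tool [-0.0059  0.0082  0.0028]
```

Scaled: 0.022 m / 0.5 = 0.044, 0.02 m / 0.5 = 0.04, 0.008 rad / 1.5708 = 0.0051.

```bash
echo '[{"aperture":0, "tx":0.028, "ty":0.001, "tz":0.044, "drx":-0.0038, "dry":0.0051, "drz":0.0019}, {"aperture":0, "tx":0.028, "ty":0.001, "tz":0.044}, {"aperture":0, "tx":0.026, "tz":0.044}, {"aperture":0, "tz":0.04}, {"aperture":0, "tz":0.03}, {"aperture":0, "tz":0.01}, {"aperture":0}, {"aperture":0}]' | python3 drive.py; python3 goal.py 0
python3 - <<'E'
from h import *
import cv2
k=dict(fx=3,fy=3,interpolation=cv2.INTER_CUBIC)
a=viewer.grab_frame("side")[130:260,300:430];b=viewer.grab_frame("top")[150:280,160:290]
cv2.imwrite("pics/pre.png",cv2.resize(np.hstack([a,b])[:,:,::-1],None,**k))
E
```

```text
t: 8.75
ee_pos: [0.3604, 0.3304, 0.1119]
tool_rot: [0.135, 0.824, 0.505, -0.217]
contact_force: [0.8, -0.5, -2.1]
width: 0.167
grip_force: 30.0
t 8.75 tcp in deck mm [48.7 -0.1 38.2] F deck [-0.99  0.97 -1.84] width 0.1673102384954468 [ 0.75  0.38  1.3  -0.19  1.95  1.2 ]
goal [0.35516971 0.3199313  0.09010474] d tool [0.0006 0.     0.0248] d goalaxes [0.0007 0.0001 0.0248] rotvec tool [ 0.0027 -0.007  -0.001 ]
```

View pics/pre.png

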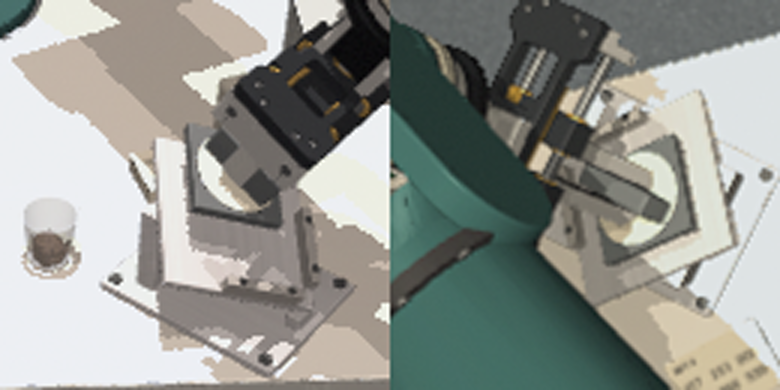

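The holder hangs parallel to the deck (side crop (235,175), top crop (640,200)), clear of both fences, and the cup is untouched. Lowering.

Scaled: 0.01 m / 0.5 = 0.02, 0.006 m / 0.5 = 0.012, -0.007 rad / 1.5708 = -0.0045.

```bash
echo '[{"aperture":0, "tz":0.02, "drx":0.0019, "dry":-0.0045}, {"aperture":0, "tz":0.012}, {"aperture":0, "tz":0.006}, {"aperture":0}, {"aperture":0}]' | python3 drive.py; python3 goal.py 0; echo '[{"aperture":0, "tz":0.004}, {"aperture":0}, {"aperture":0}]' | python3 drive.py; python3 goal.py 0
```

```text
t: 9.48
ee_pos: [0.3557, 0.3217, 0.0948]
tool_rot: [0.135, 0.824, 0.504, -0.222]
contact_force: [0.8, -0.3, -0.7]
width: 0.17
grip_force: 30.0
t 9.475 tcp in deck mm [48.8 -0.3 18.4] F deck [-0.42  0.85 -0.56] width 0.17029784460698552 [ 0.74  0.38  1.34 -0.19  1.92  1.2 ]
goal [0.35516971 0.3199313  0.09010474] d tool [0.0008 0.0003 0.0049] d goalaxes [0.0008 0.0003 0.005 ] rotvec tool [-0.0008  0.0016 -0.0007]
t: 9.85
ee_pos: [0.3552, 0.3207, 0.093]
tool_rot: [0.135, 0.824, 0.504, -0.222]
contact_force: [0.3, 0.2, -1.0]
width: 0.17
grip_force: 30.0
t 9.85 tcp in deck mm [48.8 -0.3 16.2] F deck [-0.81  0.13 -0.74] width 0.17041284527164988 [ 0.74  0.37  1.35 -0.19  1.91  1.2 ]
goal [0.35516971 0.3199313  0.09010474] d tool [0.0008 0.0003 0.0028] d goalaxes [0.0008 0.0003 0.0028] rotvec tool [-0.0009  0.0019 -0.0006]
```

```bash
for i in 1 2; do :; done; echo '[{"aperture":0, "tz":0.002}, {"aperture":0}, {"aperture":0}]' | python3 drive.py; python3 goal.py 0|head -1; echo '[{"aperture":0, "tz":0.002}, {"aperture":0}, {"aperture":0}]' | python3 drive.py; python3 goal.py 0|head -1
```

```text
t: 10.22
ee_pos: [0.3549, 0.3202, 0.092]
tool_rot: [0.135, 0.824, 0.504, -0.222]
contact_force: [0.2, 0.2, -2.1]
width: 0.173
grip_force: 30.0
t 10.225 tcp in deck mm [48.8 -0.3 15.1] F deck [-1.24  0.06 -1.67] width 0.1728993046898733 [ 0.74  0.37  1.35 -0.19  1.91  1.2 ]
t: 10.6
ee_pos: [0.3547, 0.3198, 0.0912]
tool_rot: [0.135, 0.824, 0.504, -0.222]
contact_force: [0.1, 0.2, -0.4]
width: 0.167
grip_force: 30.0
t 10.6 tcp in deck mm [48.8 -0.3 14.1] F deck [-0.43  0.01 -0.25] width 0.16711575526221883 [ 0.74  0.37  1.35 -0.19  1.91  1.2 ]
```

Scaled: 0.001 m / 0.5 = 0.002.

```bash
echo '[{"aperture":0, "tz":0.002}, {"aperture":0}, {"aperture":0}]' | python3 drive.py; python3 goal.py 0|head -1
```

```text
t: 10.98
ee_pos: [0.3548, 0.3196, 0.0908]
tool_rot: [0.135, 0.824, 0.504, -0.221]
contact_force: [0.3, 2.0, 3.0]
width: 0.166
grip_force: 30.0
t 10.975 tcp in deck mm [48.8 -0.2 13.8] F deck [-0.18 -0.64  3.62] width 0.16613896214687757 [ 0.74  0.37  1.35 -0.19  1.91  1.2 ]
```

The holder is in contact at 3.6 N. Releasing.

```bash
echo '[{"aperture":1}, {"aperture":1}, {"aperture":1}, {"aperture":1}, {"aperture":1}, {"aperture":1}, {"aperture":1}, {"aperture":1}]' | python3 drive.py; python3 goal.py 0|head -1
python3 - <<'E'
from h import *
import cv2
k=dict(fx=3,fy=3,interpolation=cv2.INTER_CUBIC)
np.savez("w2.npz",**viewer.calibration("wrist"));cv2.imwrite("pics/w2.png",viewer.grab_frame("wrist")[:,:,::-1])
a=viewer.grab_frame("side")[130:260,300:430];b=viewer.grab_frame("top")[150:280,160:290]
cv2.imwrite("pics/rel.png",cv2.resize(np.hstack([a,b])[:,:,::-1],None,**k))
E
```

```text
t: 11.98
ee_pos: [0.3545, 0.3193, 0.0903]
tool_rot: [0.135, 0.824, 0.504, -0.222]
contact_force: [0.0, -0.1, 0.5]
width: 0.977
grip_force: 0.0
t 11.975 tcp in deck mm [48.9 -0.3 13.2] F deck [0.29 0.03 0.42] width 0.977217538339901 [ 0.74  0.37  1.35 -0.19  1.91  1.2 ]
```

View pics/rel.png

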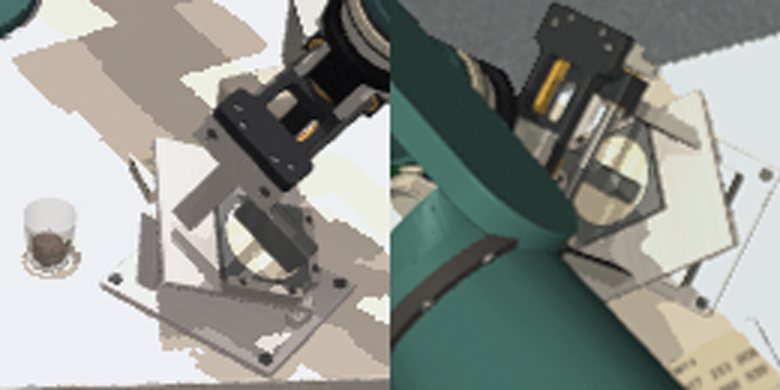

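The holder slid into the corner between the fences (side crop (270,240)) with its handle along the slope. The fingers stand open up-slope of it. Backing off along the deck normal.

Scaled: -0.03 m / 0.5 = -0.06, -0.015 m / 0.5 = -0.03.

```bash
echo '[{"aperture":1, "tz":-0.03}, {"aperture":1, "tz":-0.06}, {"aperture":1, "tz":-0.06}, {"aperture":1, "tz":-0.06}, {"aperture":1, "tz":-0.06}, {"aperture":1}, {"aperture":1}]' | python3 drive.py; echo '[{"aperture":1, "tx":-0.08}, {"aperture":1, "tx":-0.1}, {"aperture":1, "tx":-0.1}, {"aperture":1}, {"aperture":1}, {"aperture":1}]' | python3 drive.py; python3 goal.py 0|head -1
python3 - <<'E'
from h import *
import cv2
k=dict(fx=3,fy=3,interpolation=cv2.INTER_CUBIC)
a=viewer.grab_frame("side")[130:260,300:430];b=viewer.grab_frame("top")[150:280,160:290]
cv2.imwrite("pics/end.png",cv2.resize(np.hstack([a,b])[:,:,::-1],None,**k))
E
```

```text
t: 13.0
ee_pos: [0.3851, 0.3794, 0.2065]
tool_rot: [0.136, 0.823, 0.504, -0.222]
contact_force: [-0.5, 0.1, 0.5]
width: 1.001
grip_force: 0.0
t: 13.75
ee_pos: [0.3303, 0.272, 0.2756]
tool_rot: [0.136, 0.823, 0.504, -0.223]
contact_force: [0.0, 1.0, 0.0]
width: 0.999
grip_force: 0.0
t 13.75 tcp in deck mm [187.5  -0.4 147. ] F deck [-0.77 -0.43  0.49] width 0.9992321516362604 [ 0.71  0.18  1.22 -0.24  2.22  1.08]
```

View pics/end.png

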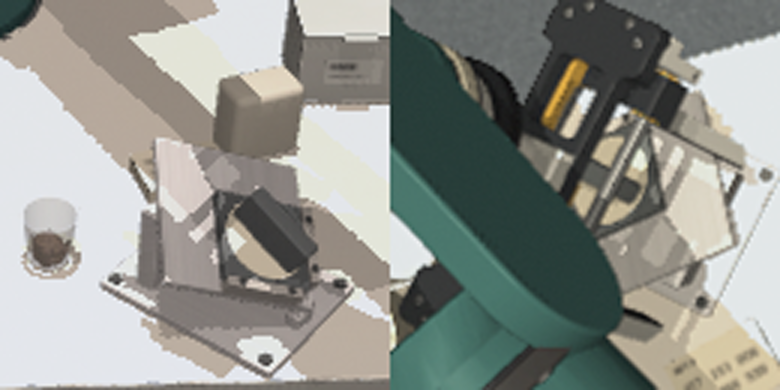

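The side crop shows the holder against the fences, with foot corners near (220,192), (225,290) and (311,190 hidden). I'll check that numerically against the home pose.

Run:
```python
from h import *
D=np.array([.371,.351,.0507]);RD=(R.from_euler('z',-117,degrees=True)*R.from_euler('y',-30,degrees=True)).as_matrix()
f=.0495
for dx in(0,.006):
  P=np.array([[f,0,.01],[0,f,.01],[-f,0,.01],[0,-f,.01],[.03,0,.039],[-.03,0,.039]])+[dx,0,0]
  print(dx,((proj("side",P@RD.T+D)-[300,130]+.5)*3-.5).round().tolist())
```

```text
0 [[217.0, 192.0], [225.0, 279.0], [311.0, 295.0], [300.0, 210.0], [256.0, 193.0], [314.0, 257.0]]
0.006 [[211.0, 186.0], [219.0, 272.0], [305.0, 289.0], [294.0, 204.0], [250.0, 187.0], [308.0, 250.0]]
```

```bash
python3 -c "
from cell import ctrl, viewer
print(ctrl.sign_off())"
```

```text
the job is handed in; nothing more can be done
None
```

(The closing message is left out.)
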